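# Gauge two dop holders and hold the good one down in the sprung cradle

## Task

Of the two round-bellied steel holders one has a bore wide enough to slip over the gauge pin, the other is too tight: slide the one that fits fully down the pin to prove it, and stand or lay the tight one in the black reject tray. Then take the proved holder off the pin, seat its belly upright in the sprung ring cradle, press it down to the stop and finish while still holding it pressed down there with the gripper. Leave the tin, the rubbing stone and the little jar where they are.

Things in the scene. Friction and masses are not known exactly. Their poses are not given: they have to be found in the camera images.
- holder_wide: dop holder that fits the pin: plain steel, flask-shaped, 62 mm tall, about 250 g, 23 mm bore right through. Origin at the centre of its underside, z up the bore. Foot 36 mm across, belly 56 mm across from 14 to 19 mm up, shoulder in to 37 mm at 29 mm up, then a straight round neck 34 mm across: grip it with the TCP 52 mm above the underside. Starts upright on the bench
- holder_tight: the dop holder that is too tight: the same outside, size, mass and origin as the other, but its through bore is only 16 mm, seen from above as a smaller hole in the neck top; it cannot go over the pin. It starts standing upright on the bench; which holder is at which place varies
- gauge_seat (a point): gauge pin, fixed to the bench: upright steel pin 20 mm across on a dark round foot 68 mm across and 12 mm high. This point is on the foot's top face (12 mm above the bench) on the pin's axis; the pin rises 45 mm above it, the last 6 mm tapering to 12 mm across. A holder is fully home when its underside rests on the foot
- cradle: sprung ring cradle, fixed to the bench: dark steel base plate 100 x 100 x 8 mm with three brass spring cups (tops 22 mm above the bench) that carry the aluminium ring. Origin at the centre of the plate's underside, on the ring's axis, z up
- ring_top (a point): centre of the cradle ring's top face, 50 mm above the bench when free, 35 mm when pressed to the stop; it moves with the ring. Ring: flat aluminium, 72 mm outside, 46 mm hole, 10 mm thick. The holder's belly sits in the hole with the holder's underside about 7 mm below this point
- cradle_ring (a joint): how far the ring is pressed down, in m: 0 free, 0.015 at the stop. Springs: about 4 N to start moving, rising to about 12.5 N at the stop; they push back up as soon as they are let go, and a holder's own weight does not press them down
- tray: black plastic reject tray, fixed to the bench, open on top: 130 x 130 mm outside, 30 mm high, walls and floor 4 to 5 mm thick. Origin at the centre of its underside; x and y along its sides
- tin: bystander: round aluminium tin 68 mm across, 36 mm high, origin at the centre of its underside; leave it alone
- stone: bystander: dark rubbing stone, 100 x 45 x 30 mm, long along its x, origin at the centre of its underside; leave it alone
- vial: bystander: small glass jar with black cap, 36 mm across, 60 mm high, origin at the centre of its underside; leave it alone
Not all that is in view belongs to the job. What is shaped like the holder_tight but purple or turquoise is not meant.

How it is judged (in metres and radians):
On the way:
1. the holder that fits is fully home on the gauge pin (horizontal distance between holder_wide and gauge_seat below 0.004 m and z of holder_wide in the frame of gauge_seat below 0.003 m and angle between holder_wide's own z axis and vertical below 0.1 rad), for 0.2 s.
At the end, for the whole second after the job is handed in: the wide-bored holder sits in the ring, upright within 0.12 rad, centred within 5 mm; the fingers hold it down with the ring at least 12.5 of its 15 mm down, not touching the cradle; the tight holder rests released in the tray (value of joint cradle_ring above 0.0125 m and horizontal distance between holder_wide and ring_top below 0.005 m and angle between holder_wide's own z axis and vertical below 0.12 rad and z of holder_wide in the frame of ring_top between -0.012 and -0.004 m and contact force between holder_wide and cradle above 6 N and contact force between the fingers and holder_wide above 3 N and linear speed of each of holder_wide, holder_tight below 0.02 m/s and contact force between each of the arm, the fingers and cradle below 0.5 N and contact force between holder_tight and cradle below 0.1 N and x of holder_tight in the frame of tray between -0.062 and 0.062 m and y of holder_tight in the frame of tray between -0.062 and 0.062 m and height (world z) of holder_tight below 0.04 m and contact force between holder_tight and tray above 0.5 N and contact force between each of the arm, the fingers and holder_tight below 0.1 N); the arm keeps its last pose, push and grip.
It fails at once if the tin is disturbed (moved more than 20 mm) (distance of tin from where it was at the start of the episode above 0.02 m).
It fails at once if the stone is disturbed (moved more than 20 mm) (distance of stone from where it was at the start of the episode above 0.02 m).
It fails at once if the vial is disturbed (moved more than 20 mm) (distance of vial from where it was at the start of the episode above 0.02 m).
It also fails if it takes over 72 s, if anything falls off the work surface, if the arm or the gripper's body presses on something with over 40 N, if the wrist force passes 120 N, or if a joint passes its speed limit or range.

## Robot

A 7-joint arm with a two-finger parallel gripper is mounted at the origin on the work surface. World frame = base frame: x ahead of the robot, y to its left, z up, the work surface at z = 0. Lengths are in mm, angles in rad, forces in N, time in s.
With the tool pointing down it reaches from about 425 to 875 mm from the base axis. Payload 4.7 kg.
Tool frame: the origin (TCP) lies between the finger pads, 19 mm behind the fingertips; this is the grasp point; z points along the fingers, y is the line along which they close (so a half turn about z gives the same grasp; the last joint's range is limited). The gripper opens to 87 mm and grips with 3 to 60 N. Pads are 19 mm wide; open, the fingers measure 117 mm over their backs; the gripper's body (75 mm by 190 mm) begins 51 mm behind the grasp point.
Start: joints at [-1.231, 0.321, -0.07, 1.45, 0.023, 1.371, -0.057], TCP at [208.07, 615.817, 241.287] pointing down, gripper open.
Joint ranges: [-2.86, 2.86], [-0.3, 2.09], [-1.38, 1.24], [0.06, 2.45], [-1.56, 4.7], [0.09, 2.05], [-2.69, 2.69]. Speed limits (rad/s): [2.57, 2.57, 3.14, 3.14, 3.14, 3.14, 3.14].

## Interface

Orientations are given as a rotation vector (axis times angle).
In Python, from station import arm, imaging gives the robot as it stands.
- The arm moves only by the shell command python3 -m creep, which reads ROWS from standard input. ROWS is one flat JSON list of numbers that holds 1 to 5 rows one after another, with no inner brackets; each row has 7 numbers: the finger opening in mm, then dx, dy, dz in shares of the most that a row can go, 1 being 62.5 mm, then a rotation vector rx, ry, rz in rad; each row shifts and turns the commanded pose from where the row before left it, along the tool's axes as they then stand; what a row does not reach is not made up. A row lasts 1/8 s, in which the tool goes at most 62.5 mm and 0.188 rad, less where a joint would pass 70% of its speed; a pose out of reach is approached as far as the arm can. The fingers move at their own pace and stop on an object; the grip force is fixed at half the most. Time passes only in rows, so rows that do not move let the fingers close. It prints the time, the measured TCP pose, the force, the opening and the grip force at its end. Input that does not fit is refused with a message, and nothing moves.
- arm.get_obs(): the state, without advancing time (a new reading comes with each control period).
- imaging.grab_frame(name): name is "scene" or "side" or "wrist"; returns a dict with "image" (420x560x3 uint8, red, green, blue), "mtx" (3x3 intrinsics, pixels), "R" (3x3) and "t" (3): a world point X has camera coordinates R X + t. Camera axes: x right, y down, z forward; pixel columns grow to the right and rows downward; lengths in mm; the calibration is good to about 2 mm. A picture is of the moment at which its call begins. There is no depth.
- arm.sign_off(): hands the job in; it is judged then, once.
Trained networks look in a picture, given as the dict that the camera call returned (one of the last four; its "shot" number tells which), for a name from the list of things; names that differ only in an ending like _2 or _b are one class to them, and where a whole thing is asked for, a point or a joint stands for the part that bears it (a point fixed in the world has none). Each returns a list of dicts, best first, with "score" (0 to 1); they miss things now and then, are a little off and sometimes report something else, mostly with a low value. They report only what shows in the picture. A call takes as long as a camera call. They do not tell look-alikes from the thing itself.
- imaging.search_frame(picture, thing): "xy" ([column, row] in pixels, amid what is visible of it).
- imaging.outline_of(picture, thing): "region" (420x560 bool, what is visible of it) and "xy" ([column, row] in pixels, amid what is visible of it).
The state is a dict: "time_s": time; "qpos": joint angles; "dq": joint speeds; "tau": joint torques, N m; "position": TCP position; "tcp_rot": TCP orientation; "wrist_force": force on the tool from outside, world axes, zero at the start; "wrist_torque": the same for the moment, N m; "grip_width": finger opening in mm; "grip_force": force on a finger pad.
Only numpy, scipy, OpenCV 4.12 (cv2) and the standard library are available. Lean on these libraries where they do the work, as an engineer would, in place of code of your own. Each camera call takes 0.05 s, during which the arm holds its last target. There are 200 camera calls.

## Working session

There is one attempt and no reset: what is moved stays moved. The work goes in short steps, Python scripts to look and compute and a shell command to move; the robot and the scene stay as the last step left them, time stands still between calls to the robot, and variables do not carry over. Pictures are saved under pics/ and viewed, at most 10 in all, crops included, and the job is handed in when it is done.

```bash
mkdir -p pics; ls
cat > h.py <<'E'
import numpy as np, cv2
from station import arm, imaging
def save(f,n,crop=None,s=1):
    im=f["image"][:,:,::-1]
    if crop: x0,y0,x1,y1=crop; im=im[y0:y1,x0:x1]
    cv2.imwrite("pics/"+n,cv2.resize(im,None,fx=s,fy=s,interpolation=cv2.INTER_CUBIC))
def atz(f,xy,z):
    K,R,t=map(np.array,(f["mtx"],f["R"],f["t"])); d=R.T@np.linalg.inv(K)@np.array([xy[0],xy[1],1.]); c=-R.T@t
    return c+d*(z-c[2])/d[2]
def proj(f,X):
    K,R,t=map(np.array,(f["mtx"],f["R"],f["t"])); p=K@(R@np.array(X,float)+t); return p[:2]/p[2]
def tri(obs):
    A=[];b=[]
    for f,xy in obs:
        K,R,t=map(np.array,(f["mtx"],f["R"],f["t"])); d=R.T@np.linalg.inv(K)@np.array([xy[0],xy[1],1.]); d/=np.linalg.norm(d); c=-R.T@t
        P=np.eye(3)-np.outer(d,d); A.append(P); b.append(P@c)
    return np.linalg.lstsq(np.vstack(A),np.hstack(b),rcond=None)[0]
E
python3 - <<'E'
from h import *
fs={n:imaging.grab_frame(n) for n in("scene","side","wrist")}
ims=[fs[n]["image"] for n in fs]
for n in fs:
    f=fs[n]; print(n,(-np.array(f["R"]).T@f["t"]).round())
    for th in("holder_wide","gauge_seat","ring_top","cradle","tray","tin","stone","vial"):
        print(th,[(np.round(d["xy"]).tolist(),round(d["score"],2)) for d in imaging.search_frame(f,th)][:6])
    save(f,n+"0.png",s=1.4)
print(arm.get_obs())
E
```

```text
pics
scene [1247. -246.  738.]
holder_wide [([174.0, 214.0], 0.92)]
gauge_seat [([226.0, 266.0], 0.91), ([395.0, 157.0], 0.49)]
ring_top [([396.0, 160.0], 0.82)]
cradle [([394.0, 170.0], 0.82), ([330.0, 182.0], 0.44)]
tray [([332.0, 181.0], 0.69)]
tin [([324.0, 265.0], 0.71)]
stone [([418.0, 238.0], 0.8)]
vial [([120.0, 288.0], 0.93)]
side [ 381. -703.  942.]
holder_wide [([262.0, 292.0], 0.87)]
gauge_seat [([321.0, 256.0], 0.56)]
ring_top [([213.0, 124.0], 0.76)]
cradle [([211.0, 134.0], 0.59)]
tray [([225.0, 177.0], 0.77)]
tin [([318.0, 187.0], 0.73)]
stone [([292.0, 136.0], 0.61)]
vial [([352.0, 326.0], 0.74)]
wrist [130. 642. 384.]
holder_wide []
gauge_seat []
ring_top []
cradle [([161.0, 373.0], 0.86)]
tray []
tin []
stone []
vial []
{'time_s': 1.35, 'qpos': array([-1.23089746,  0.32098751, -0.07010604,  1.45051924,  0.02259709,
        1.37078268, -0.05688882]), 'dq': array([-4.63353405e-05,  2.15059897e-04,  4.11949805e-04,  6.93668259e-04,
       -2.52967922e-03, -1.74893596e-03,  1.87712903e-03]), 'tau': array([-4.26918568e-04, -4.91108823e+01, -4.03468106e-01, -3.12773252e+01,
       -6.37178100e-02,  3.39192851e-02,  3.11168264e-05]), 'position': array([208.0660602 , 615.81550873, 241.28501612]), 'tcp_rot': array([5.09439144e-01, 3.09995796e+00, 1.30565823e-04]), 'wrist_force': array([ 0.74309356, -0.09828144, -0.71916455]), 'wrist_torque': array([-0.05973504, -0.02543848, -0.01515402]), 'grip_force': 0.0, 'grip_width': 86.8900454679481}
```

View both.

View pics/scene0.png

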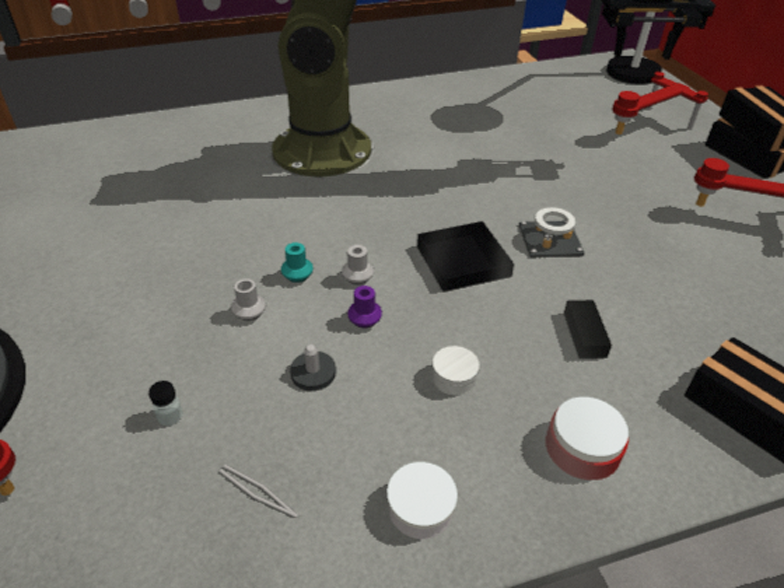

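View pics/side0.png

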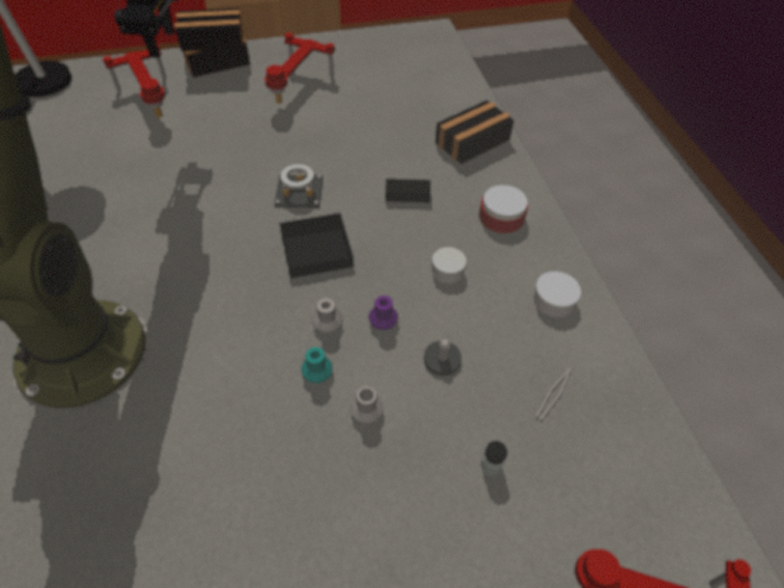

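Run:
```python
from h import *
s,d=imaging.grab_frame("scene"),imaging.grab_frame("side")
P=lambda a,b:tri([(s,np.array(a)/1.4),(d,np.array(b)/1.4)]).round(1)
print("A neck top",P((246,286),(366,394)));print("B",P((357,251),(326,305)))
print("teal",P((296,249),(316,355)));print("purple",P((365,292),(383,302)))
print("pin top",P((311,347),(445,343)));print("ring",P((555,221),(297,175)))
for n,z,a,b in(("tray",30,(465,251),(316,240)),("tin",36,(455,360),(449,256)),("stone",30,(587,322),(408,186)),("vial",60,(162,390),(496,452))):print(n,P(a,b),atz(s,np.array(a)/1.4,z)[:2].round())
def c(f,x,y): return cv2.resize(f["image"][y-35:y+35,x-35:x+35,::-1],(380,280),interpolation=cv2.INTER_CUBIC)
cv2.imwrite("pics/c1.png",np.vstack([np.hstack([c(s,176,210),c(s,255,190)]),np.hstack([c(d,262,285),c(d,233,225)])]))
w=imaging.grab_frame("wrist");print(w["mtx"],np.array(w["R"]).round(3),w["t"])
```

```text
A neck top [ 474.6 -230.4   57.7]
B [443.  -39.4  59.3]
teal [ 407.6 -137.3   57.9]
purple [544.5 -55.   59.2]
pin top [ 629.3 -161.    54.3]
ring [444.8 334.7  44. ]
tray [454.8 155.3  22.9] [463. 151.]
tin [700.6  36.3  42.1] [697.  38.]
stone [678.  266.2  28.3] [679. 266.]
vial [ 647.2 -370.2   54.4] [ 651. -367.]
[[350.38487145   0.         282.11846907]
 [  0.         350.38487145 205.33734673]
 [  0.           0.           1.        ]] [[ 0.32   0.947  0.   ]
 [ 0.904 -0.306  0.298]
 [ 0.283 -0.095 -0.955]] [-650.00601741  -35.98085951  391.51195035]
```

View pics/c1.png

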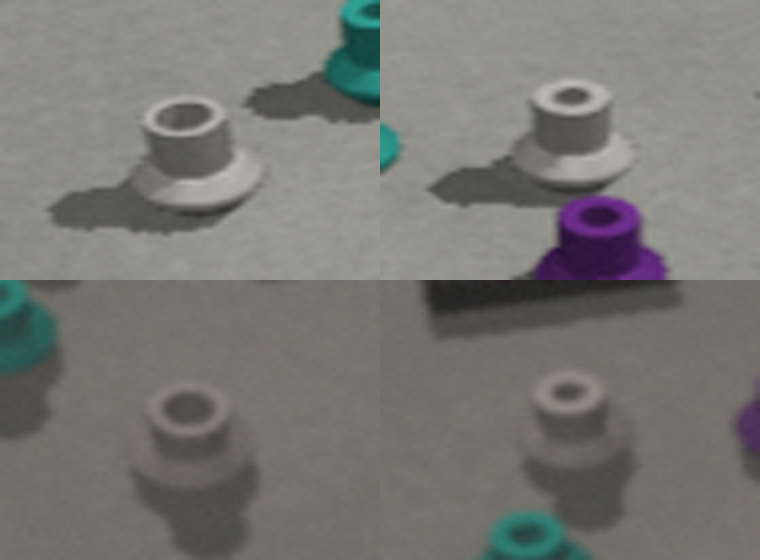

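A (scene 176,205; neck hole large) and B (255,180; small hole) are the steel holders. Teal (211,178) and purple (261,208) are look-alikes and excluded by colour. A's bore fills most of the neck top, so A is the wide one and B the tight one. Next I go over the cradle.

The manual's scale: shifts go in shares of 62.5 mm. Converting my numbers, -55 mm is -0.88, -50 mm is -0.8.

```bash
echo '[60, -0.8, -0.48, 0, 0, 0, 0, 60, -0.88, -0.56, 0, 0, 0, 0, 60, -0.88, -0.56, 0, 0, 0, 0, 60, -0.88, -0.56, 0, 0, 0, 0, 60, -0.8, -0.48, 0, 0, 0, 0]' | python3 -m creep; echo '[60, -0.48, -0.24, 0, 0, 0, 0, 60, 0, 0, 0, 0, 0, 0]' | python3 -m creep
cat >> h.py <<'E'
def find(f,names):
    for n in names: print(n,[(np.round(d["xy"],1).tolist(),round(d["score"],2)) for d in imaging.search_frame(f,n)][:5])
from scipy.spatial.transform import Rotation as Ro
def tool(target):
    o=arm.get_obs(); R=Ro.from_rotvec(o["tcp_rot"]).as_matrix(); print("tcp",o["position"].round(1),"t",o["time_s"],"x,y,z axes",R.T.round(3).tolist()); print("delta tool",(R.T@(np.array(target)-o["position"])).round(1))
E
python3 - <<'E'
from h import *
f=imaging.grab_frame("wrist"); save(f,"w1.png")
find(f,("ring_top","cradle","tray")); 
for n,p in(("ring",(444.8,334.7,50)),("tray",(455,155,30))):print(n,proj(f,p))
tool((443,-39.4,240))
E
```

```text
time_s: 2.12
position: [402.6, 379.0, 241.7]
tcp_rot: [0.51, 3.099, 0.001]
wrist_force: [0.7, 0.8, -0.6]
grip_width: 60.6
grip_force: 0.0
time_s: 2.38
position: [427.6, 354.0, 241.6]
tcp_rot: [0.519, 3.097, -0.0]
wrist_force: [-0.1, 1.9, 0.8]
grip_width: 60.3
grip_force: 0.0
ring_top [([262.2, 214.1], 0.72)]
cradle [([268.7, 191.3], 0.78)]
tray [([124.6, 235.0], 0.66)]
ring [269.52429704 205.40312097]
tray [121.34838258 258.50914348]
tcp [423.7 358.6 241.2] t 2.575 x,y,z axes [[-0.948, 0.318, 0.001], [0.318, 0.948, 0.0], [-0.0, 0.001, -1.0]]
delta tool [-144.7 -371.3    1. ]
```

View pics/w1.png

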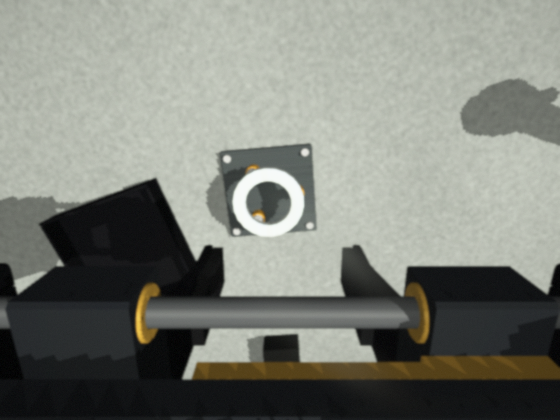

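Wrist view: ring centre at about (268,202), tray at lower left (118,235), fingers in the lower half. I'll measure the ring and tray from this view plus scene and side, and then move on to B.

```bash
cat >> h.py <<'E'
def blob(f,c,r,lo=185):
    im=f["image"]; m=np.zeros(im.shape[:2],np.uint8); cv2.circle(m,tuple(int(v) for v in c),r,1,-1)
    m&=((im.min(2)>lo)).astype(np.uint8)
    cs=cv2.findContours(m,cv2.RETR_EXTERNAL,cv2.CHAIN_APPROX_NONE)[0]; k=max(cs,key=cv2.contourArea)
    return cv2.fitEllipse(k)
E
python3 - <<'E'
from h import *
w,s,d=[imaging.grab_frame(n) for n in("wrist","scene","side")]
a=blob(w,(268,202),48,215); print("wrist ring",a, atz(w,a[0],50))
b=blob(s,(396,158),22,150); print("scene",b,atz(s,b[0],50))
c=blob(d,(212,125),16,130); print("side",c,atz(d,c[0],50))
print(tri([(w,a[0]),(s,b[0]),(d,c[0])]))
# tray rim corners by eye in wrist view
for p in((155,181),(42,224)):print(p,atz(w,p,30))
for f in(w,s,d):
    r=imaging.outline_of(f,"tray"); m=r[0]["region"].astype(np.uint8); k=max(cv2.findContours(m,0,2)[0],key=cv2.contourArea); q=cv2.approxPolyDP(k,6,True)[:,0]; print([atz(f,p,30)[:2].round().tolist() for p in q])
E
echo '[50, -0.32, -0.8, 0, 0, 0, 0, 50, -0.32, -0.88, 0, 0, 0, 0, 50, -0.32, -0.88, 0, 0, 0, 0, 50, -0.32, -0.88, 0, 0, 0, 0, 50, -0.32, -0.88, 0, 0, 0, 0]' | python3 -m creep; echo '[50, -0.24, -0.8, 0, 0, 0, 0, 50, -0.16, -0.64, 0, 0, 0, 0, 50, 0, 0, 0, 0, 0, 0]' | python3 -m creep
python3 - <<'E'
from h import *
f=imaging.grab_frame("wrist"); save(f,"w2.png",s=1.4)
find(f,("holder_tight","gauge_seat"))
print(proj(f,(443,-39.4,62)),proj(f,(474.6,-230.4,62)));tool((443,-39.4,150)); print(arm.get_obs()["qpos"])
E
```

```text
wrist ring ((264.76617431640625, 207.47071838378906), (66.32342529296875, 68.96965789794922), 100.39940643310547) [441.16038504 334.41541584  50.        ]
scene ((396.3460388183594, 155.89154052734375), (15.849845886230469, 28.787717819213867), 100.72700500488281) [445.14654165 332.27062177  50.        ]
side ((211.69664001464844, 124.47698211669922), (15.091937065124512, 22.330183029174805), 84.79822540283203) [443.25196865 331.77356714  50.        ]
[442.60974658 334.13126566  47.74087865]
(155, 181) [383.48027468 233.01301678  30.        ]
(42, 224) [388.19865764  97.63488034  30.        ]
[[487.0, 232.0], [384.0, 229.0], [390.0, 91.0], [436.0, 90.0], [471.0, 190.0], [509.0, 185.0]]
time_s: 3.45
position: [433.1, 67.8, 241.5]
tcp_rot: [0.508, 3.099, 0.001]
wrist_force: [0.7, -0.4, -0.1]
grip_width: 50.0
grip_force: 0.0
time_s: 3.82
position: [427.9, -26.9, 241.6]
tcp_rot: [0.518, 3.098, 0.001]
wrist_force: [-0.2, 0.3, -0.0]
grip_width: 50.1
grip_force: 0.0
holder_tight [([277.9, 187.8], 0.9), ([287.0, 276.0], 0.89), ([176.9, 191.5], 0.83), ([236.2, 345.0], 0.36)]
gauge_seat [([277.4, 189.4], 0.37)]
[274.87098933 205.0174326 ] [112.21148695 289.31931857]
tcp [428.2 -22.8 241.3] t 3.975 x,y,z axes [[-0.948, 0.319, -0.0], [0.319, 0.948, 0.001], [0.0, 0.001, -1.0]]
delta tool [-19.4 -11.1  91.3]
[-0.5448522  -0.19698776  0.47603695  1.97531543  0.09168796  1.34245556
  1.14897368]Traceback (most recent call last):
  File "<stdin>", line 10, in <module>
IndexError: list index out of range
```

View pics/w2.png

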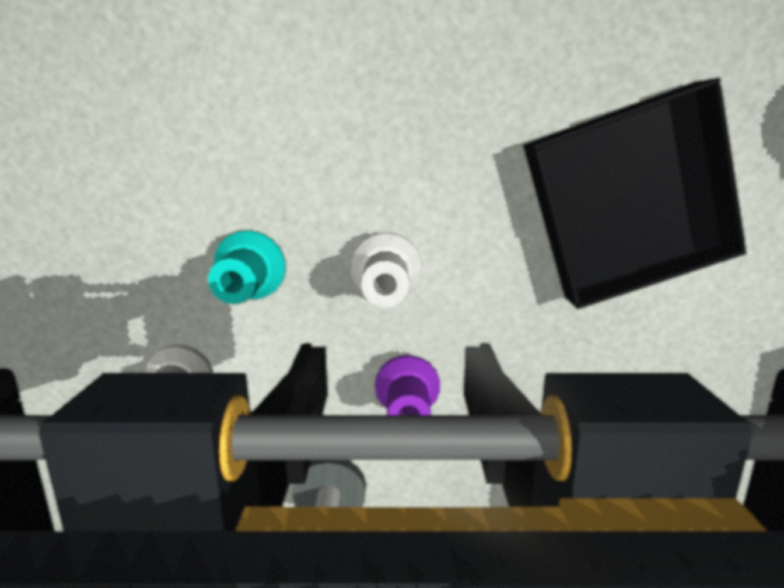

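Wrist view: tight steel holder's neck top at (275,201), with teal at (166,200) and purple at (291,288) clear of it. Tray rim corners are at (375,104), (514,56), (532,181) and (414,219).

Run:
```python
from h import *
w,s,d=[imaging.grab_frame(n) for n in("wrist","scene","side")]
q=[atz(w,np.array(p)/1.4,30)[:2] for p in((525,145),(719,79),(745,253),(579,307))]; print("tray",np.round(q),np.mean(q,0), np.linalg.norm(q[0]-q[1]))
e=blob(w,(275,202),19,205); print(e, atz(w,e[0],62))
o=[(w,(275,201.5)),(s,(255,179.5)),(d,(233,218))]
print(tri(o),[atz(f,p,62)[:2].round(1) for f,p in o])
tool((443,-39.4,52))
```

```text
tray [[386.  87.]
 [386. 220.]
 [513. 223.]
 [515.  97.]] [449.80803149 156.75670142] 133.37700002579345
((273.8253479003906, 203.13697814941406), (32.81731414794922, 36.18781661987305), 53.38865280151367) [441.02718987 -35.45155765  62.        ]
[441.99201858 -36.93730578  56.28806521] [array([439.8, -33.8]), array([446.6, -40.1]), array([443.2, -42.3])]
tcp [428.2 -22.7 241.2] t 4.125 x,y,z axes [[-0.948, 0.318, 0.0], [0.318, 0.948, -0.0], [-0.0, -0.0, -1.0]]
delta tool [-19.4 -11.1 189.2]
```

```bash
echo '[60, -0.16, -0.08, 0.56, 0, 0, 0, 60, -0.128, -0.08, 0.64, 0, 0, 0, 60, 0, 0, 0.32, 0, 0, 0, 60, 0, 0, 0, 0, 0, 0]' | python3 -m creep
python3 - <<'E'
from h import *
w,d,s=[imaging.grab_frame(n) for n in("wrist","side","scene")]; save(w,"w3.png",(170,130,370,280),2)
im=w["image"]; cv2.imwrite("pics/c2.png",np.vstack([cv2.resize(im[130:280,170:370,::-1],(600,450))]))
c=proj(w,(442,-37,62)); e=blob(w,c,32,205); print(c,e,atz(w,e[0],62))
for f,c0,n in((d,(233,225),"side"),(s,(255,188),"scene")):
    L=imaging.outline_of(f,"holder_tight")
    for r in L:
        if np.hypot(*(np.array(r["xy"])-c0))<12:
            ys,xs=np.nonzero(r["region"]); print(n,xs.min(),xs.max(),ys.min(),ys.max(),xs.mean(),ys.mean(), atz(f,(xs.mean(),ys.mean()),25))
            
tool((442,-37,52))
E
```

```text
time_s: 4.62
position: [440.7, -38.5, 144.8]
tcp_rot: [-0.507, -3.097, 0.002]
wrist_force: [-0.7, 0.1, 0.1]
grip_width: 60.0
grip_force: 0.0
[285.12963649 222.97005591] ((283.0201110839844, 221.97984313964844), (42.565406799316406, 44.49746322631836), 124.01880645751953) [440.85391333 -38.14376047  62.        ]
side 223 244 214 238 233.64341085271317 226.5142118863049 [442.55607476 -41.89654965  25.        ]
scene 246 266 175 203 255.74666666666667 189.56222222222223 [440.15947662 -37.26367719  25.        ]
tcp [442.8 -38.8 147.4] t 4.875 x,y,z axes [[-0.948, 0.319, -0.002], [0.319, 0.948, 0.001], [0.002, 0.0, -1.0]]
delta tool [ 1.5  1.4 95.4]
```

View pics/c2.png

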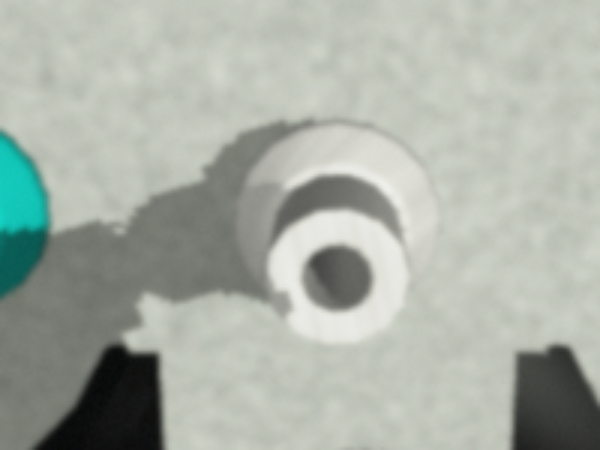

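The crop shows the small-bore steel holder, hole centre at (282.7,222), so this is the tight one. I'll descend and grip it.

In the tool's units: 2 mm is 0.032, 35 mm is 0.56.

```bash
echo '[60, 0.032, 0, 0.56, 0, 0, 0, 60, 0, 0, 0.56, 0, 0, 0, 60, 0, 0, 0.4, 0, 0, 0, 60, 0, 0, 0, 0, 0, 0, 30, 0, 0, 0, 0, 0, 0]' | python3 -m creep; echo '[25, 0, 0, 0, 0, 0, 0, 25, 0, 0, 0, 0, 0, 0, 25, 0, 0, -0.16, 0, 0, 0, 25, 0, 0, -0.72, 0, 0, 0, 25, 0, 0, -0.4, 0, 0, 0]' | python3 -m creep
```

```text
time_s: 5.5
position: [441.2, -38.4, 52.6]
tcp_rot: [0.509, 3.098, 0.001]
wrist_force: [0.8, 0.1, -0.2]
grip_width: 55.6
grip_force: 0.0
time_s: 6.12
position: [440.7, -38.7, 133.5]
tcp_rot: [0.51, 3.098, 0.001]
wrist_force: [-0.1, -0.6, -3.4]
grip_width: 33.6
grip_force: 30.0
```

In the tool's units: 13 mm is 0.208, 48 mm is 0.768.

```bash
echo '[25, 0.208, 0.736, 0, 0, 0, 0, 25, 0.224, 0.768, 0, 0, 0, 0, 25, 0.224, 0.768, 0, 0, 0, 0, 25, 0.208, 0.736, 0, 0, 0, 0, 25, 0, 0, 0, 0, 0, 0]' | python3 -m creep; echo '[25, 0, 0, 0.56, 0, 0, 0, 25, 0, 0, 0.48, 0, 0, 0, 25, 0, 0, 0.128, 0, 0, 0, 25, 0, 0, 0, 0, 0, 0, 25, 0, 0, 0, 0, 0, 0]' | python3 -m creep; python3 -c "
from h import *
f=imaging.grab_frame('side');save(f,'s2.png',(170,140,330,260),5);tool((450,157,57))"
```

```text
time_s: 6.75
position: [448.4, 161.2, 131.7]
tcp_rot: [0.499, 3.102, 0.002]
wrist_force: [0.3, -0.5, -2.2]
grip_width: 33.5
grip_force: 30.0
time_s: 7.38
position: [449.8, 156.9, 59.2]
tcp_rot: [0.51, 3.099, 0.002]
wrist_force: [-0.3, -0.8, -1.8]
grip_width: 33.6
grip_force: 30.0
tcp [449.7 157.   59.1] t 7.425 x,y,z axes [[-0.947, 0.32, -0.001], [0.32, 0.947, 0.001], [0.001, 0.001, -1.0]]
delta tool [-0.2  0.1  2.1]
```

View pics/s2.png

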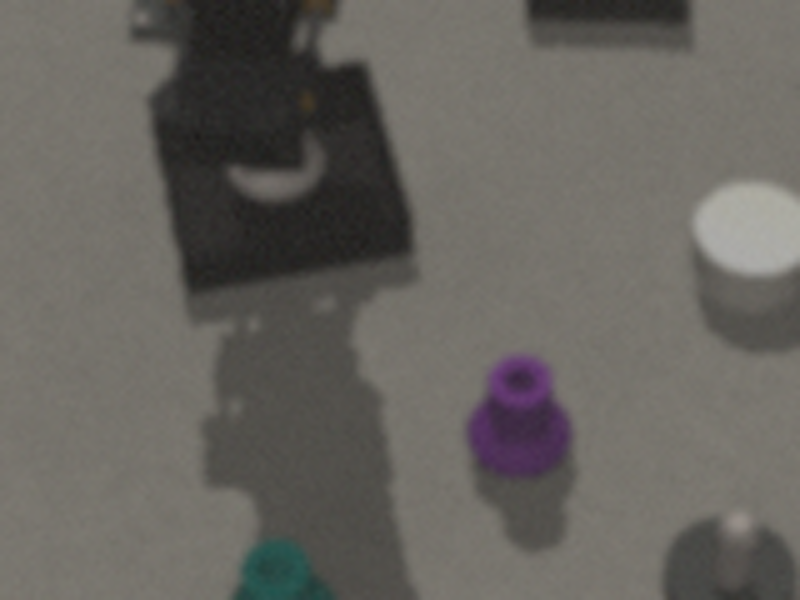

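```bash
echo '[25, 0, 0, 0.032, 0, 0, 0, 60, 0, 0, 0, 0, 0, 0, 60, 0, 0, 0, 0, 0, 0, 60, 0, 0, 0, 0, 0, 0, 60, 0, 0, -0.48, 0, 0, 0]' | python3 -m creep; echo '[60, 0, 0, -0.88, 0, 0, 0, 60, -0.272, -0.64, 0, 0, 0, 0, 60, -0.304, -0.736, 0, 0, 0, 0, 60, -0.304, -0.736, 0, 0, 0, 0, 60, -0.304, -0.736, 0, 0, 0, 0]' | python3 -m creep;echo '[60, -0.304, -0.736, 0, 0, 0, 0, 60, -0.304, -0.736, 0, 0, 0, 0, 60, -0.304, -0.736, 0, 0, 0, 0, 60, -0.256, -0.72, 0, 0, 0, 0, 60, 0, 0, 0, 0, 0, 0]' | python3 -m creep
python3 - <<'E'
from h import *
w=imaging.grab_frame("wrist"); save(w,"w4.png",s=1.4)
c=proj(w,(474,-231,62)); print(c); find(w,("holder_wide","gauge_seat"))
e=blob(w,c,34,205); print(e,atz(w,e[0],62)); tool((474,-231,52)); print(proj(w,(629,-161,57)))
d=imaging.grab_frame("side")
print("tight?",[r["xy"] for r in imaging.search_frame(d,"holder_tight")], proj(d,(450,157,30)))
E
```

```text
time_s: 8.05
position: [447.2, 156.1, 84.7]
tcp_rot: [-0.509, -3.096, 0.005]
wrist_force: [0.5, -0.4, 0.7]
grip_width: 57.9
grip_force: 0.0
time_s: 8.68
position: [462.2, -36.9, 141.4]
tcp_rot: [0.509, 3.099, 0.001]
wrist_force: [1.4, -0.6, 0.0]
grip_width: 60.1
grip_force: 0.0
time_s: 9.3
position: [471.7, -236.8, 141.5]
tcp_rot: [0.52, 3.098, -0.004]
wrist_force: [-0.1, 0.0, -0.1]
grip_width: 59.9
grip_force: 0.0
[291.68464652 223.58167808]
holder_wide [([291.0, 206.9], 0.56)]
gauge_seat []
((290.3830261230469, 223.21185302734375), (40.83206558227539, 42.62401580810547), 104.44070434570312) [ 473.46003936 -231.74780005   62.        ]
tcp [ 472.8 -231.2  140.9] t 9.45 x,y,z axes [[-0.948, 0.319, 0.001], [0.319, 0.948, 0.001], [-0.0, 0.001, -1.0]]
delta tool [-1.1  0.5 88.9]
[437.14783212 367.393929  ]
tight? [[227.3, 260.9], [222.9, 176.6]] [223.77073774 169.61613617]
```

View pics/w4.png

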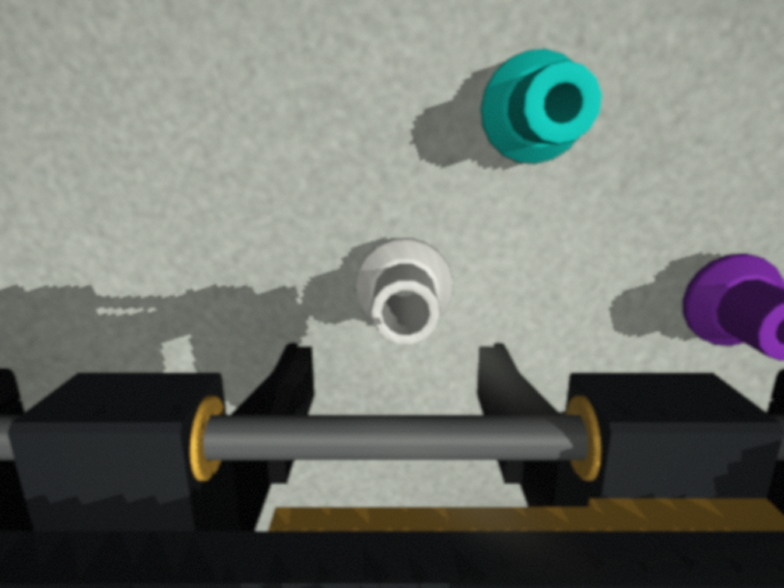

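Wide holder: neck top at (290,222) with a clearly large bore, and it lies under the TCP. Before grasping I'll measure the pin from the same kind of view.

```bash
echo '[60, -0.48, 0.448, 0, 0, 0, 0, 60, -0.512, 0.48, 0, 0, 0, 0, 60, -0.512, 0.48, 0, 0, 0, 0, 60, -0.512, 0.448, 0, 0, 0, 0, 60, 0, 0, 0, 0, 0, 0]' | python3 -m creep; echo '[60, 0, 0, 0, 0, 0, 0]' | python3 -m creep
python3 - <<'E'
from h import *
w=imaging.grab_frame("wrist"); save(w,"w5.png",(170,100,430,290),3)
print(proj(w,(629,-161,57)),proj(w,(629,-161,12)));find(w,("gauge_seat",)); tool((629,-161,141))
E
```

```text
time_s: 10.18
position: [632.1, -157.5, 140.3]
tcp_rot: [-0.497, -3.102, -0.002]
wrist_force: [-0.4, -0.3, -0.5]
grip_width: 59.7
grip_force: 0.0
time_s: 10.3
position: [628.6, -162.1, 140.9]
tcp_rot: [-0.508, -3.099, 0.0]
wrist_force: [-0.1, -0.2, 0.3]
grip_width: 60.0
grip_force: 0.0
[283.92393907 221.21876385] [283.66624019 202.35506796]
gauge_seat [([284.7, 199.5], 0.92)]
tcp [ 628.2 -163.2  141.4] t 10.4 x,y,z axes [[-0.947, 0.321, 0.0], [0.321, 0.947, 0.0], [-0.0, 0.0, -1.0]]
delta tool [-0.1  2.3  0.4]
```

View pics/w5.png

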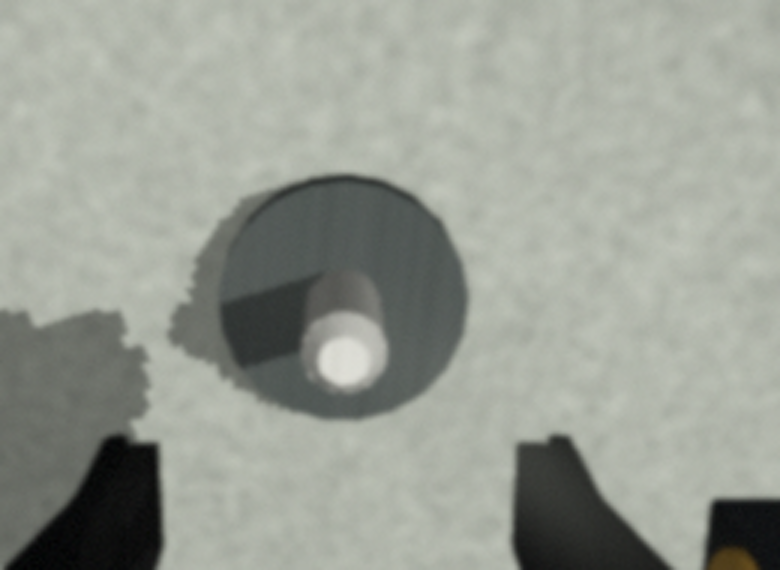

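Pin top centre at (284.7,220.3), foot ellipse centre at about (285,199). Now back to the wide holder to grip it.

```bash
python3 - <<'E'
from h import *
w=imaging.grab_frame("wrist"); print(atz(w,(284.7,220.3),57),atz(w,(285,199.5),12))
E
echo '[60, 0.496, -0.448, 0, 0, 0, 0, 60, 0.512, -0.48, 0, 0, 0, 0, 60, 0.512, -0.48, 0, 0, 0, 0, 60, 0.48, -0.432, 0, 0, 0, 0, 60, 0, 0, 0, 0, 0, 0]' | python3 -m creep; echo '[60, 0, 0, 0, 0, 0, 0]' | python3 -m creep
python3 - <<'E'
from h import *
w=imaging.grab_frame("wrist"); e=blob(w,proj(w,(473.5,-231.7,62)),34,205); print(e[0],atz(w,e[0],62)); tool((473.5,-231.7,52))
E
```

```text
[ 628.36527612 -161.4244484    57.        ] [ 626.89789687 -160.32699119   12.        ]
time_s: 11.08
position: [470.5, -233.7, 141.5]
tcp_rot: [0.519, 3.098, 0.003]
wrist_force: [0.3, 0.7, 0.1]
grip_width: 59.8
grip_force: 0.0
time_s: 11.2
position: [474.3, -231.3, 141.7]
tcp_rot: [0.51, 3.098, 0.002]
wrist_force: [-0.8, -0.4, 0.1]
grip_width: 60.0
grip_force: 0.0
(281.0577087402344, 220.933349609375) [ 472.69283017 -231.43447993   62.        ]
tcp [ 474.8 -231.   141.6] t 11.25 x,y,z axes [[-0.948, 0.319, -0.001], [0.319, 0.948, 0.001], [0.001, 0.0, -1.0]]
delta tool [ 1.1 -1.2 89.6]
```

```bash
echo '[60, 0.024, -0.016, 0.56, 0, 0, 0, 60, 0, 0, 0.56, 0, 0, 0, 60, 0, 0, 0.312, 0, 0, 0, 60, 0, 0, 0, 0, 0, 0, 30, 0, 0, 0, 0, 0, 0]' | python3 -m creep; echo '[25, 0, 0, 0, 0, 0, 0, 25, 0, 0, 0, 0, 0, 0, 25, 0, 0, -0.16, 0, 0, 0, 25, 0, 0, -0.72, 0, 0, 0, 25, 0, 0, -0.4, 0, 0, 0]' | python3 -m creep; echo '[25, 0, 0, 0, 0, 0, 0, 25, 0, 0, 0, 0, 0, 0]' | python3 -m creep
python3 - <<'E'
from h import *
w=imaging.grab_frame("wrist"); o=arm.get_obs(); c=proj(w,o["position"]+np.array([0,0,10])); im=w["image"]
save(w,"w6.png",(180,180,400,345),3.5); print(c); tool((628.3,-161.3,132))
E
```

```text
time_s: 11.88
position: [473.4, -232.4, 52.7]
tcp_rot: [0.509, 3.098, -0.001]
wrist_force: [-0.3, -0.0, 0.3]
grip_width: 55.6
grip_force: 0.0
time_s: 12.5
position: [472.8, -232.6, 134.1]
tcp_rot: [0.51, 3.098, -0.0]
wrist_force: [0.4, -0.3, -2.2]
grip_width: 32.3
grip_force: 29.8
time_s: 12.75
position: [471.6, -231.5, 130.8]
tcp_rot: [-0.509, -3.099, -0.001]
wrist_force: [0.0, 0.0, -2.6]
grip_width: 32.6
grip_force: 29.8
[282.24655821 293.95532447]
tcp [ 471.3 -231.4  130.5] t 12.8 x,y,z axes [[-0.947, 0.32, 0.002], [0.32, 0.947, 0.0], [-0.002, 0.001, -1.0]]
delta tool [-126.3  116.7   -1.8]
```

View pics/w6.png

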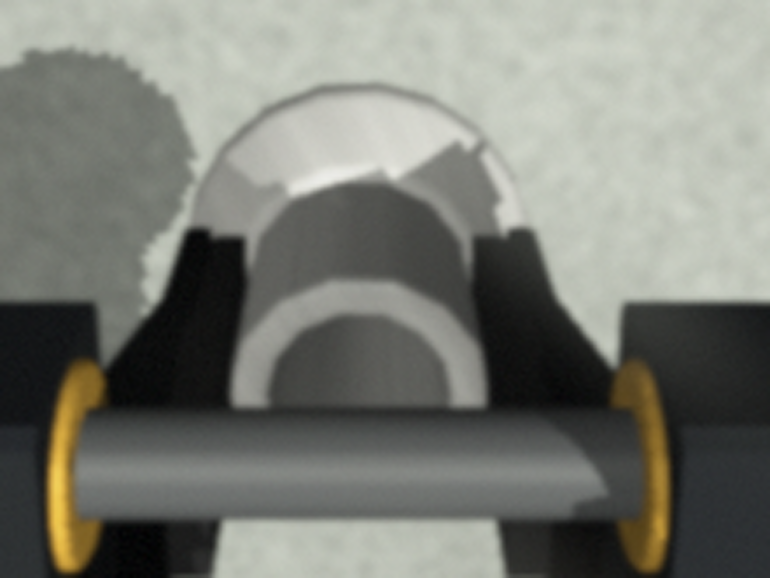

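Run:
```python
from h import *
w=imaging.grab_frame("wrist"); o=arm.get_obs(); R=Ro.from_rotvec(o["tcp_rot"]).as_matrix()
a=np.linspace(0,2*np.pi,73)
for off in(-2,0,2,4):
    r=[]
    for h,rad in((10,17),(10,11.5),(-35.5,28)):   # neck top rim, bore, belly
        P=np.array([proj(w,o["position"]+R@[off+rad*np.cos(t),rad*np.sin(t),-h]) for t in a]); r+= [P[:,1].min().round(1),P[:,0].min().round(1),P[:,0].max().round(1)]
    print(off,r)
print("seen rim",180+278/3.5,180+230/3.5,180+487/3.5,"bore",180+315/3.5,180+268/3.5,180+450/3.5,"belly",180+85/3.5,180+195/3.5,180+525/3.5)
```

```text
-2 [np.float64(263.5), np.float64(243.1), np.float64(321.2), np.float64(275.2), np.float64(255.7), np.float64(308.5), np.float64(206.1), np.float64(232.0), np.float64(332.2)]
0 [np.float64(259.2), np.float64(242.9), np.float64(321.3), np.float64(271.0), np.float64(255.6), np.float64(308.6), np.float64(202.5), np.float64(231.9), np.float64(332.3)]
2 [np.float64(254.9), np.float64(242.8), np.float64(321.5), np.float64(266.7), np.float64(255.5), np.float64(308.8), np.float64(198.9), np.float64(231.7), np.float64(332.5)]
4 [np.float64(250.5), np.float64(242.6), np.float64(321.6), np.float64(262.4), np.float64(255.4), np.float64(308.9), np.float64(195.3), np.float64(231.5), np.float64(332.6)]
seen rim 259.42857142857144 245.71428571428572 319.1428571428571 bore 270.0 256.57142857142856 308.57142857142856 belly 204.28571428571428 235.71428571428572 330.0
```

The holder sits centred in the grip (rim at the predicted rows). Moving over the pin and starting down.

In the tool's units: -32 mm is -0.512, -31 mm is -0.496.

```bash
echo '[25, -0.496, 0.464, 0, 0, 0, 0, 25, -0.512, 0.464, 0, 0, 0, 0, 25, -0.512, 0.464, 0, 0, 0, 0, 25, -0.496, 0.464, 0, 0, 0, 0, 25, 0, 0, 0, 0, 0, 0]' | python3 -m creep; echo '[25, 0, 0, 0, 0, 0, 0, 25, 0, 0, 0, 0, 0, 0]' | python3 -m creep
python3 - <<'E'
from h import *
tool((628.3,-161.3,64))
d,s=imaging.grab_frame("side"),imaging.grab_frame("scene")
cv2.imwrite("pics/c3.png",np.hstack([cv2.resize(f["image"][y-45:y+45,x-40:x+40,::-1],(400,450),interpolation=2) for f,(x,y) in((s,proj(s,(628,-161,60)).astype(int)),(d,proj(d,(628,-161,60)).astype(int)))]))
E
```

```text
time_s: 13.48
position: [631.0, -158.6, 129.2]
tcp_rot: [-0.501, -3.099, -0.001]
wrist_force: [-0.3, -0.4, -2.0]
grip_width: 32.6
grip_force: 29.8
time_s: 13.72
position: [627.4, -163.7, 131.3]
tcp_rot: [-0.513, -3.098, 0.0]
wrist_force: [1.0, 0.1, -1.7]
grip_width: 32.0
grip_force: 29.8
tcp [ 627.4 -163.7  131.3] t 13.725 x,y,z axes [[-0.947, 0.322, 0.001], [0.322, 0.947, -0.001], [-0.001, -0.0, -1.0]]
delta tool [-0.1  2.6 67.3]
```

View pics/c3.png

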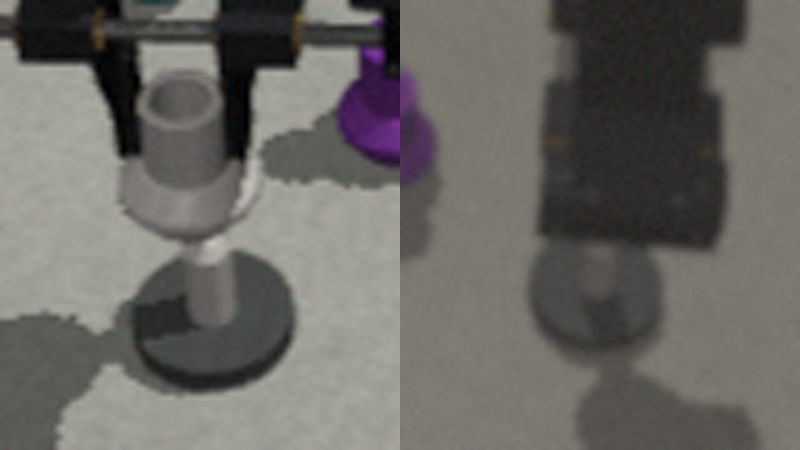

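That makes eleven pictures viewed, one more than allowed, so from here I'll use numbers only. The last one shows the holder in scene just above the pin, slightly to its left. I'll correct that and lower gently.

In the tool's units: 2.5 mm is 0.04, 16 mm is 0.256.

```bash
echo '[25, 0, 0.04, 0, 0, 0, 0, 25, 0, 0, 0, 0, 0, 0, 25, 0, 0, 0.256, 0, 0, 0, 25, 0, 0, 0, 0, 0, 0, 25, 0, 0, 0, 0, 0, 0]' | python3 -m creep; python3 -c "
from h import *
tool((628.3,-161.3,64))"
```

```text
time_s: 14.45
position: [629.3, -160.1, 115.3]
tcp_rot: [-0.51, -3.099, 0.0]
wrist_force: [0.5, -0.9, -2.4]
grip_width: 32.7
grip_force: 29.8
tcp [ 629.3 -160.1  115.3] t 14.45 x,y,z axes [[-0.947, 0.32, 0.001], [0.32, 0.947, -0.0], [-0.001, -0.0, -1.0]]
delta tool [ 0.6 -1.4 51.3]
```

In the tool's units: 6 mm is 0.096, 4 mm is 0.064.

```bash
echo '[25, 0.008, -0.016, 0, 0, 0, 0, 25, 0, 0, 0.064, 0, 0, 0, 25, 0, 0, 0.096, 0, 0, 0, 25, 0, 0, 0.096, 0, 0, 0, 25, 0, 0, 0, 0, 0, 0]' | python3 -m creep; python3 -c "
from h import *
tool((628.3,-161.3,64)); print(arm.get_obs()['wrist_force'],arm.get_obs()['wrist_torque'])"
```

```text
time_s: 15.08
position: [628.1, -160.6, 98.6]
tcp_rot: [-0.509, -3.098, -0.0]
wrist_force: [-1.6, 0.4, -2.1]
grip_width: 32.4
grip_force: 29.8
tcp [ 628.1 -160.6   98.6] t 15.075 x,y,z axes [[-0.947, 0.32, 0.002], [0.32, 0.947, -0.0], [-0.002, 0.0, -1.0]]
delta tool [-0.5 -0.6 34.6]
[-1.58870503  0.36233657 -2.10342599] [0.09552218 0.31785743 0.04219051]
```

In the tool's units: 8 mm is 0.128, 6 mm is 0.096.

```bash
echo '[25, 0, 0, 0.128, 0, 0, 0, 25, 0, 0, 0.128, 0, 0, 0, 25, 0, 0, 0.128, 0, 0, 0, 25, 0, 0, 0.096, 0, 0, 0, 25, 0, 0, 0.032, 0, 0, 0]' | python3 -m creep; echo '[25, 0, 0, 0.032, 0, 0, 0, 25, 0, 0, 0.032, 0, 0, 0]' | python3 -m creep; python3 -c "
from h import *
tool((628.3,-161.3,64)); print(arm.get_obs()['wrist_force'],arm.get_obs()['wrist_torque'])"
```

```text
time_s: 15.7
position: [628.2, -160.7, 68.2]
tcp_rot: [-0.509, -3.098, -0.001]
wrist_force: [-9.4, 3.7, 14.3]
grip_width: 32.6
grip_force: 29.8
time_s: 15.95
position: [628.3, -160.8, 68.0]
tcp_rot: [-0.51, -3.098, -0.004]
wrist_force: [-17.7, 6.6, 34.5]
grip_width: 32.3
grip_force: 29.9
tcp [ 628.3 -160.8   68. ] t 15.95 x,y,z axes [[-0.947, 0.32, 0.002], [0.32, 0.947, 0.002], [-0.001, 0.003, -1.0]]
delta tool [-0.2 -0.5  4. ]
[-17.68771721   6.55793253  34.53153944] [ 1.46782827  4.04559954 -0.11966753]
```

In the tool's units: -2 mm is -0.032, 1 mm is 0.016.

```bash
echo '[25, 0.016, 0, -0.032, 0, 0, 0, 25, 0.016, 0, 0, 0, 0, 0, 25, 0, 0, 0, 0, 0, 0]' | python3 -m creep; python3 -c "
from h import *
tool((628.3,-161.3,64))"
```

```text
time_s: 16.32
position: [628.1, -160.7, 68.2]
tcp_rot: [0.509, 3.097, 0.001]
wrist_force: [-5.8, 1.2, 11.5]
grip_width: 32.5
grip_force: 29.9
tcp [ 628.1 -160.7   68.2] t 16.325 x,y,z axes [[-0.947, 0.32, -0.003], [0.32, 0.947, 0.001], [0.003, 0.0, -1.0]]
delta tool [-0.4 -0.5  4.2]
```

Hard contact 4 mm high: either the holder was gripped a little high or it's caught. I'll release it to settle, then regrip at the nominal height.

```bash
echo '[25, 0, 0, -0.016, 0, 0, 0, 50, 0, 0, 0, 0, 0, 0, 50, 0, 0, 0, 0, 0, 0, 50, 0, 0, 0, 0, 0, 0, 50, 0, 0, 0, 0, 0, 0]' | python3 -m creep; python3 -c "
from h import *
tool((628.3,-161.3,64)); w=imaging.grab_frame('wrist');save(w,'w7.png');s=imaging.grab_frame('scene')
r=imaging.outline_of(s,'holder_wide')
for q in r:
  ys,xs=np.nonzero(q['region']);print(q['xy'],q['score'],xs.min(),xs.max(),ys.min(),ys.max())
a=np.linspace(0,6.28,40)
for b in(12,16):
  P=np.array([proj(s,(628.3+rr*np.cos(t),-161.3+rr*np.sin(t),b+h)) for h,rr in((0,18),(14,28),(19,28),(62,17)) for t in a]);print(b,P.min(0),P.max(0))
"
```

```text
time_s: 16.95
position: [627.1, -160.3, 66.6]
tcp_rot: [0.509, 3.1, -0.0]
wrist_force: [0.2, 0.8, -0.5]
grip_width: 49.1
grip_force: 0.0
tcp [ 627.1 -160.3   66.6] t 16.95 x,y,z axes [[-0.947, 0.32, -0.0], [0.32, 0.947, -0.0], [0.0, -0.0, -1.0]]
delta tool [-1.5 -0.6  2.6]
[220.6, 254.8] 0.65 209 235 238 269
12 [208.24934179 235.38210931] [235.77118876 268.68347895]
16 [208.07003778 234.00344851] [235.67288653 267.42613393]
```

```bash
echo '[50, -0.008, -0.008, 0.04, 0, 0, 0, 50, 0, 0, 0, 0, 0, 0, 25, 0, 0, 0, 0, 0, 0, 25, 0, 0, 0, 0, 0, 0, 25, 0, 0, 0, 0, 0, 0]' | python3 -m creep; echo '[25, 0, 0, 0.032, 0, 0, 0, 25, 0, 0, 0, 0, 0, 0, 25, 0, 0, 0, 0, 0, 0]' | python3 -m creep; python3 -c "
from h import *
tool((628.3,-161.3,64)); s=imaging.grab_frame('scene')
r=imaging.outline_of(s,'holder_wide')
for q in r:
  ys,xs=np.nonzero(q['region']);print(q['xy'],q['score'],xs.min(),xs.max(),ys.min(),ys.max())
"
```

```text
time_s: 17.73
position: [627.3, -160.8, 64.3]
tcp_rot: [0.509, 3.1, 0.0]
wrist_force: [-0.4, -0.5, 0.5]
grip_width: 32.2
grip_force: 29.9
time_s: 18.1
position: [627.4, -160.9, 64.2]
tcp_rot: [0.509, 3.1, 0.002]
wrist_force: [-4.0, 1.5, 10.6]
grip_width: 32.2
grip_force: 29.9
tcp [ 627.4 -160.9   64.2] t 18.1 x,y,z axes [[-0.947, 0.32, -0.0], [0.32, 0.947, 0.001], [0.0, 0.001, -1.0]]
delta tool [-1.  -0.1  0.2]
[222.6, 257.8] 0.67 209 236 238 269
```

The holder is home: underside about 12 mm, firm contact, gripped 52 mm up. Now I take it straight off and go beside the cradle for a fresh wrist measurement of the ring.

The manual's scale: shifts go in shares of 62.5 mm. Converting my numbers, -30 mm is -0.48, -25 mm is -0.4.

```bash
echo '[25, 0, 0, -0.112, 0, 0, 0, 25, 0, 0, -0.4, 0, 0, 0, 25, 0, 0, -0.48, 0, 0, 0, 25, 0, 0, -0.48, 0, 0, 0, 25, 0, 0, -0.256, 0, 0, 0]' | python3 -m creep; echo '[25, 0.288, 0.448, 0, 0, 0, 0, 25, 0.416, 0.656, 0, 0, 0, 0, 25, 0.448, 0.688, 0, 0, 0, 0, 25, 0.448, 0.688, 0, 0, 0, 0, 25, 0.448, 0.688, 0, 0, 0, 0]' | python3 -m creep; echo '[25, 0.448, 0.688, 0, 0, 0, 0, 25, 0.448, 0.688, 0, 0, 0, 0, 25, 0.448, 0.688, 0, 0, 0, 0, 25, 0.448, 0.688, 0, 0, 0, 0, 25, 0.352, 0.608, 0, 0, 0, 0]' | python3 -m creep; echo '[25, 0, 0, 0, 0, 0, 0, 25, 0, 0, 0, 0, 0, 0, 25, 0, 0, 0, 0, 0, 0, 25, 0, 0, 0, 0, 0, 0]' | python3 -m creep
cat > ring.py <<'E'
from h import *
w=imaging.grab_frame("wrist"); p=proj(w,(443,332,50)); print("pred",p)
r=imaging.search_frame(w,"ring_top"); print([(q["xy"],round(q["score"],2)) for q in r])
im=w["image"]; b=(im.min(2)>222).astype(np.uint8); 
for c in cv2.findContours(b,cv2.RETR_CCOMP,cv2.CHAIN_APPROX_NONE)[0]:
    if cv2.contourArea(c)>900: e=cv2.fitEllipse(c); print(np.round(e[0],1),np.round(e[1],1),round(cv2.contourArea(c)),atz(w,e[0],50).round(1))
L=imaging.outline_of(w,"ring_top")
if L: c=max(cv2.findContours(L[0]["region"].astype(np.uint8),0,1)[0],key=cv2.contourArea); e=cv2.fitEllipse(c); print("net",e,atz(w,e[0],50))
tool((443,332,170))
E
python3 ring.py
```

```text
time_s: 18.82
position: [627.7, -161.1, 171.6]
tcp_rot: [0.509, 3.098, -0.0]
wrist_force: [0.5, 0.5, -2.1]
grip_width: 32.3
grip_force: 29.9
time_s: 19.45
position: [568.3, 69.3, 169.6]
tcp_rot: [-0.509, -3.099, 0.0]
wrist_force: [0.4, 0.3, -2.1]
grip_width: 32.4
grip_force: 29.9
time_s: 20.08
position: [508.2, 311.5, 169.5]
tcp_rot: [-0.507, -3.099, 0.001]
wrist_force: [0.7, 0.0, -3.1]
grip_width: 32.4
grip_force: 29.9
time_s: 20.58
position: [510.1, 308.2, 170.3]
tcp_rot: [0.513, 3.099, -0.0]
wrist_force: [0.3, -0.2, -1.7]
grip_width: 32.2
grip_force: 29.9
pred [283.40729855 111.91169771]
[([263.3, 87.5], 0.64), ([296.1, 347.0], 0.51), ([104.2, 159.8], 0.18)]
[ 97.  182.2] [42.8 52.6] 936 [446.4 178.8  50. ]
[285.5 108.1] [ 96.6 100.1] 7594 [440.9 334.3  50. ]
[285.7 109. ] [64.  66.4] 3334 [441.6 334.2  50. ]
net ((285.5931701660156, 108.2372055053711), (97.10813903808594, 100.38616943359375), 176.06454467773438) [441.06964286 334.32931716  50.        ]
tcp [509.9 309.  170.4] t 20.725 x,y,z axes [[-0.947, 0.321, -0.0], [0.321, 0.947, 0.0], [0.0, 0.0, -1.0]]
delta tool [70.7  0.3  0.4]
```

Ring centre is (441.4,334.2) from two wrist views, and the white blob at (97,182) is the tight holder's neck in the tray. Moving over the ring.

In the tool's units: 25 mm is 0.4, 0.5 mm is 0.008.

```bash
echo '[25, 0.384, 0.008, 0, 0, 0, 0, 25, 0.4, 0.008, 0, 0, 0, 0, 25, 0.392, 0.008, 0, 0, 0, 0, 25, 0, 0, 0.56, 0, 0, 0, 25, 0, 0, 0.48, 0, 0, 0]' | python3 -m creep; echo '[25, 0, 0, 0, 0, 0, 0, 25, 0, 0, 0, 0, 0, 0, 25, 0, 0, 0, 0, 0, 0]' | python3 -m creep; python3 -c "
from h import *
tool((441,334,80))"
```

```text
time_s: 21.35
position: [440.2, 334.9, 104.9]
tcp_rot: [0.508, 3.1, 0.002]
wrist_force: [0.8, -0.3, -2.9]
grip_width: 32.2
grip_force: 29.9
time_s: 21.72
position: [441.5, 335.2, 106.9]
tcp_rot: [0.51, 3.098, 0.004]
wrist_force: [0.4, 0.2, -2.1]
grip_width: 32.3
grip_force: 29.9
tcp [441.5 335.2 106.9] t 21.725 x,y,z axes [[-0.947, 0.32, -0.001], [0.32, 0.947, 0.003], [0.002, 0.002, -1.0]]
delta tool [ 0.1 -1.4 26.9]
```

```bash
echo '[25, 0, -0.016, 0.096, 0, 0, 0, 25, 0, 0, 0.08, 0, 0, 0, 25, 0, 0, 0.048, 0, 0, 0, 25, 0, 0, 0, 0, 0, 0]' | python3 -m creep; echo '[25, 0, 0, 0.064, 0, 0, 0, 25, 0, 0, 0.064, 0, 0, 0, 25, 0, 0, 0.064, 0, 0, 0, 25, 0, 0, 0.032, 0, 0, 0, 25, 0, 0, 0, 0, 0, 0]' | python3 -m creep; python3 -c "
from h import *
tool((441,334,80)); print(arm.get_obs()['wrist_torque'])"
```

```text
time_s: 22.22
position: [440.4, 334.0, 91.8]
tcp_rot: [0.509, 3.1, 0.001]
wrist_force: [-0.2, 0.2, 4.0]
grip_width: 32.1
grip_force: 29.9
time_s: 22.85
position: [440.5, 334.3, 79.5]
tcp_rot: [-0.51, -3.1, -0.003]
wrist_force: [-4.8, -2.0, 15.0]
grip_width: 32.4
grip_force: 29.9
tcp [440.5 334.3  79.5] t 22.85 x,y,z axes [[-0.947, 0.32, 0.0], [0.32, 0.947, 0.002], [0.0, 0.002, -1.0]]
delta tool [-0.6 -0.1 -0.5]
[-0.55882833  0.96815152 -0.12213431]
```

In the tool's units: 1 mm is 0.016, 0.5 mm is 0.008.

```bash
echo '[25, 0.008, 0, 0.016, 0, 0, 0, 25, 0, 0, 0, 0, 0, 0, 25, 0, 0, 0, 0, 0, 0, 25, 0, 0, 0, 0, 0, 0]' | python3 -m creep
python3 - <<'E'
from h import *
tool((441,334,80)); o=arm.get_obs(); print(o["dq"].round(4))
for n in("scene","side"):
    f=imaging.grab_frame(n)
    for th in("holder_tight","ring_top","tin","stone","vial"):
        print(n,th,[(np.round(q["xy"]).tolist(),round(q["score"],2)) for q in imaging.search_frame(f,th)])
    print("pred tight",proj(f,(450,157,35)),"ring@35",proj(f,(441.4,334.2,35)),"ring@50",proj(f,(441.4,334.2,50)))
    L=[q for q in imaging.outline_of(f,"ring_top")][:1]
    for q in L: ys,xs=np.nonzero(q["region"]);print("ring px",xs.min(),xs.max(),ys.min(),ys.max())
    a=np.linspace(0,6.28,40)
    for z in(35,50): P=np.array([proj(f,(441.4+36*np.cos(t),334.2+36*np.sin(t),z-h)) for t in a for h in(0,10)]);print(z,P.min(0).round(),P.max(0).round())
E
```

```text
time_s: 23.35
position: [440.4, 334.3, 79.3]
tcp_rot: [0.51, 3.1, 0.003]
wrist_force: [-5.3, -1.9, 18.9]
grip_width: 32.6
grip_force: 29.9
tcp [440.4 334.3  79.3] t 23.35 x,y,z axes [[-0.947, 0.32, 0.0], [0.32, 0.947, 0.002], [0.001, 0.002, -1.0]]
delta tool [-0.6 -0.1 -0.7]
[-0.002   0.0004 -0.0015 -0.0001 -0.0022  0.0009  0.0011]
scene holder_tight [([260.0, 220.0], 0.95), ([211.0, 190.0], 0.78), ([334.0, 179.0], 0.76)]
scene ring_top [([396.0, 164.0], 0.67)]
scene tin [([326.0, 264.0], 0.91), ([330.0, 189.0], 0.53)]
scene stone [([422.0, 236.0], 0.69)]
scene vial [([118.0, 289.0], 0.94)]
pred tight [332.51209122 174.15940138] ring@35 [395.20913379 159.66259762] ring@50 [396.31166377 154.92067444]
ring px 382 409 157 171
35 [380. 151.] [410. 171.]
50 [381. 147.] [411. 167.]
side holder_tight [([227.0, 262.0], 0.82), ([227.0, 173.0], 0.7), ([275.0, 220.0], 0.65)]
side ring_top [([216.0, 132.0], 0.43), ([318.0, 257.0], 0.22)]
side tin [([352.0, 329.0], 0.55)]
side stone [([292.0, 137.0], 0.72), ([224.0, 173.0], 0.71)]
side vial [([353.0, 325.0], 0.73)]
pred tight [223.6309472  168.40707787] ring@35 [211.47452498 127.79078016] ring@50 [210.97542408 124.04583714]
ring px 201 224 127 138
35 [200. 120.] [223. 138.]
50 [199. 116.] [223. 135.]
```

Ring edges match the pressed height (rows 171 and 138), contact is rigid at about 19 N, and the tight holder is in the tray. Handing in.

```bash
python3 -c "
from h import *
print(arm.sign_off())"
```

```text
the job is handed in; nothing more can be done
None
```

Handed in, with no verdict returned: the wide holder was proved home on the pin and is held pressed to the stop in the ring (about 19 N), the tight one stands in the tray, the tin, stone and jar were not touched, but I viewed 11 pictures, one over the limit of 10.

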